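# Put the gauge blocks back in their case

## Task

Put the three steel gauge blocks from the teal mat back into the wooden case, each lying flat on the floor of the nest that matches its length; set them down, do not drop them. Then swing the retaining bar fully down over them and let go, leaving the bottle, the weight and the brush alone.

Things in the scene. Friction and masses are not known exactly. Their poses are not given: they have to be found in the camera images.
- block_short: loose square gauge block of bare steel, 80 mm long, 26 x 26 mm in section, about 0.42 kg; one of three that lie on the teal mat in any order. Origin at the centre of the block, x along its length, z up at the start.
- block_middle: loose square gauge block of bare steel, 110 mm long, 26 x 26 mm in section, about 0.58 kg; one of three that lie on the teal mat in any order. Origin at the centre of the block, x along its length, z up at the start.
- block_long: loose square gauge block of bare steel, 140 mm long, 26 x 26 mm in section, about 0.74 kg; one of three that lie on the teal mat in any order. Origin at the centre of the block, x along its length, z up at the start.
- nest_short: fixed nest (compartment), grey walls, black floor, in the case for the 80 mm block: inside 86 mm long (its x) and 32 mm wide (its y), origin at the centre of its underside, z up. Floor 3 mm above the origin; walls 6 mm thick rise 13 mm above the floor (half the block); a seated block has its centre 16 mm above the origin. Side walls have a 52 mm finger gap at mid-length. Three nests lie side by side, 80 mm apart, in any order.
- nest_middle: fixed nest (compartment), grey walls, black floor, in the case for the 110 mm block: inside 116 mm long (its x) and 32 mm wide (its y), origin at the centre of its underside, z up. Floor 3 mm above the origin; walls 6 mm thick rise 13 mm above the floor (half the block); a seated block has its centre 16 mm above the origin. Side walls have a 52 mm finger gap at mid-length. Three nests lie side by side, 80 mm apart, in any order.
- nest_long: fixed nest (compartment), grey walls, black floor, in the case for the 140 mm block: inside 146 mm long (its x) and 32 mm wide (its y), origin at the centre of its underside, z up. Floor 3 mm above the origin; walls 6 mm thick rise 13 mm above the floor (half the block); a seated block has its centre 16 mm above the origin. Side walls have a 52 mm finger gap at mid-length. Three nests lie side by side, 80 mm apart, in any order.
- case: fixed open wooden case, 196 mm (its x) by 264 mm (its y), rim 20 mm high, floor 6 mm thick, holding the nests side by side along its y, each nest's x along the case's x. Origin at the centre of its underside. Two 50 mm high brass posts outside its +x corners (at x = 90 mm, y = +-136 mm) carry the retaining bar.
- bar (a joint): angle of the retaining bar, rad: 0 = swung down over the nests (its stop), about 1.7 to 2.0 at the start = standing up, leaning out past the case's +x side. Stiff hinge (0.15 N m friction, about 2 to 3 N at the bar): it stays where it is left. Hinge axis along the case's y at case x = +90 mm, height 42.5 mm. Swung down, the bar lies across the middle of all three nests, 2.5 mm above seated blocks.
- bar_mid (a point): middle of the retaining bar: a bare steel rod 10 mm thick and 278 mm long along the case's y, held by an arm 90 mm long (8 mm rod) at each end. The point is on the rod's centre line, 90 mm from the hinge axis.
- mat: fixed inspection mat, dark teal with a dark blue border, 220 mm (x) by 320 mm (y), 6 mm thick, on which the blocks lie. Origin at the centre of its underside.
- oil_bottle: bystander: amber bottle with a red cap, 52 mm across, 120 mm high, upright; origin at the centre of its underside.
- weight: bystander: steel weight with a knob, 60 mm across, 75 mm high, upright; origin at the centre of its underside.
- cleaning_brush: bystander: brush 160 mm long lying on the desk; origin underneath it, about the middle.
Mind the look-alikes: they are no part of the job. What is shaped like the block_long but blue or red is not meant.

How it is judged:
By the outcome, as a careful person would: the job done as asked, in the order asked, and still so for the second after the job is handed in, with the robot touching nothing.
It also fails if it takes over 72 s, if anything falls off the work surface, if the arm or the gripper's body presses on something with over 40 N, if the wrist force passes 120 N, or if a joint passes its speed limit or range.

## Robot

A 6-joint arm with a two-finger parallel gripper is mounted at the origin on the work surface. World frame = base frame: x ahead of the robot, y to its left, z up, the work surface at z = 0. Lengths are in mm, angles in rad, forces in N, time in s.
With the tool pointing down it reaches from about 300 to 875 mm from the base axis. Payload 6.4 kg.
Tool frame: the origin (TCP) lies at the very end of the fingers, on their centre line; the grasp point (between the pads) lies 19 mm behind it; z points along the fingers, y is the direction in which the jaws open and shut (so a half turn about z gives the same grasp; the last joint's range is limited). The gripper opens to 85 mm and grips with 20 to 120 N. Pads are 22 mm wide; open, the fingers measure 114 mm over their backs; the gripper's body (76 mm by 85 mm) begins 54 mm behind the grasp point. The pads swing forward as they close: fully open they stand 13 mm farther back than shut.
Start: joints at [-1.344, 0.181, 1.607, -0, 1.354, -0.206], TCP at [241.18, -521.989, 194.988] pointing down, gripper open.
Joint ranges: [-2.99, 2.99], [-0.89, 2.07], [0.3, 2.58], [-1.14, 4.28], [0, 2.63], [-3.12, 3.12]. Speed limits (rad/s): [2.57, 2.57, 3.01, 3.14, 3.14, 3.14].

## Interface

Orientations are given as a rotation vector (axis times angle).
In Python, from bench import robot gives the robot as it stands.
- The arm moves only by the tool send_rows, never from a script. Its argument "steps" is a list of rows, each a list of 7 numbers: the turn, a rotation vector about the world's x, y, z in rad, then the shift along the world's x, y, z in m, then the opening, from 0 (shut) to 1 (fully open). A call has 1 to 8 rows; each row is the pose to reach, as a shift and turn from the pose commanded when the call began; what a row does not reach only later rows make up. A row lasts 1/12 s, in which the tool goes at most 41.7 mm and 7.16 degrees, less where a joint would pass 70% of its speed; a pose out of reach is approached as far as the arm can. A call with a gripper value outside its range is refused whole. The fingers move at their own pace and stop on an object; "squeeze" is the grip in N (left out, the last holds). Time passes only in rows, so rows that repeat a pose let the fingers close. It gives the time, the measured TCP pose, the force and the opening at its end, in the units of the state.
- robot.state(): the state, without advancing time (a new reading comes with each control period).
- robot.camera(name): name is "scene" or "top" or "wrist"; returns the picture (420x560x3 uint8, red, green, blue); there is no depth.
- robot.get_calibration(name): a dict with "vfov" (degrees; the focal length in pixels is half the picture's height over the tangent of half this angle, whatever the lens; pixels are square), "cx", "cy" (the principal point, pixels), "T" (4x4, takes a point from camera to world coordinates). Camera axes: x right, y up, looking along -z (the intrinsics and any distortion apply to the point x, -y, -z); pixel columns grow to the right and rows downward; lengths in mm; the calibration is good to about 2 mm. A picture is of the moment at which its call begins: read the wrist's pose just before it. get_calibration takes no time and is no camera call; for the wrist camera it gives the pose at the moment of the call.
- robot.sign_off(): hands the job in, once; it reports no verdict.
The state is a dict: "time": time; "qpos": joint angles; "qvel": joint speeds; "effort": joint torques, N m; "eef_pos": TCP position; "tcp_rot": TCP orientation; "ft_force": force on the tool from outside, world axes, zero at the start; "torque": the same for the moment, N m; "opening": finger opening in mm.
Only numpy, scipy, OpenCV 4.12 (cv2) and the standard library are available. Lean on these libraries where they do the work, as an engineer would, in place of code of your own. Each camera call takes 0.05 s, during which the arm holds its last target. There are 200 camera calls.

## Working session

There is one attempt and no reset: what is moved stays moved. The work goes in short steps, Python scripts to look and compute and a tool call to move; the robot and the scene stay as the last step left them, time stands still between calls to the robot, and variables do not carry over. Pictures are saved under pics/ and viewed, about 8 in all and at most 12, crops included, and the job is handed in when it is done.

Besides the shell and the picture viewer there is one more tool, called in YAML: its name, and indented under it one key for each argument. send_rows: Moves the arm, as the interface text tells. Its arguments: {"type":"object","properties":{"steps":{"type":"array"},"squeeze":{"type":"number"}},"required":["steps"]}

```bash
ls; mkdir -p pics
cat > h.py <<'E'
import numpy as np, cv2
from bench import robot
def snap(n,f):
    c=robot.get_calibration(n); im=robot.camera(n)
    cv2.imwrite(f'pics/{f}.png',im[:,:,::-1]); np.save(f'pics/{f}.npy',im)
    import pickle; pickle.dump(c,open(f'pics/{f}.pkl','wb')); return im,c
def load(f):
    import pickle; return np.load(f'pics/{f}.npy'),pickle.load(open(f'pics/{f}.pkl','rb'))
def cast(c,uv,z):
    """pixels -> world points on the plane at height z"""
    uv=np.atleast_2d(np.array(uv,float)); f=210/np.tan(np.radians(c['vfov'])/2)
    K=np.array([[f,0,c['cx']],[0,f,c['cy']],[0,0,1]]); d=c.get('dist',c.get('distortion'))
    p=cv2.undistortPoints(uv[:,None],K,np.array(d,float) if d is not None else None)[:,0]
    T=np.array(c['T']); r=np.c_[p[:,0],-p[:,1],-np.ones(len(p))]@T[:3,:3].T
    return T[:3,3]+r*((z-T[2,3])/r[:,2:])
E
python3 - <<'E'
from h import *
s=robot.state(); print({k:np.round(v,3).tolist() for k,v in s.items()})
a,c=snap('top','top0'); b,d=snap('scene','scene0')
print(c); print(d)
cv2.imwrite('pics/top0b.png',cv2.resize(a[:,:,::-1],(800,600),interpolation=cv2.INTER_CUBIC))
E
```

```text
pics
{'time': 0.0, 'qpos': [-1.344, 0.182, 1.608, 0.0, 1.354, -0.206], 'qvel': [-0.0, -0.001, -0.001, -0.0, 0.0, -0.001], 'effort': [-0.0, -44.487, -35.134, -0.0, 0.009, 0.0], 'eef_pos': [241.047, -521.343, 194.052], 'tcp_rot': [-3.067, -0.674, -0.0], 'ft_force': [0.277, 0.367, -0.61], 'torque': [-0.019, 0.021, -0.006], 'opening': 85.333}
{'vfov': 46.87239834031342, 'cx': 287.76637717862604, 'cy': 210.48542788510497, 'T': array([[ 3.49989614e-03,  9.98687533e-01, -5.10975652e-02,
         4.44720075e+02],
       [-9.99963891e-01,  3.09952092e-03, -7.91264417e-03,
        -1.70384509e+01],
       [-7.74388112e-03,  5.11234135e-02,  9.98662320e-01,
         1.54818146e+03],
       [ 0.00000000e+00,  0.00000000e+00,  0.00000000e+00,
         1.00000000e+00]])}
{'vfov': 56.923901161867974, 'cx': 282.1686014849804, 'cy': 213.0717519433387, 'T': array([[ 5.13987807e-01, -6.96766918e-01,  5.00332285e-01,
         1.07361180e+03],
       [ 8.57655958e-01,  4.28025360e-01, -2.84992192e-01,
        -3.32635042e+02],
       [-1.55817752e-02,  5.75595477e-01,  8.17586115e-01,
         8.94384693e+02],
       [ 0.00000000e+00,  0.00000000e+00,  0.00000000e+00,
         1.00000000e+00]])}
```

View pics/top0b.png

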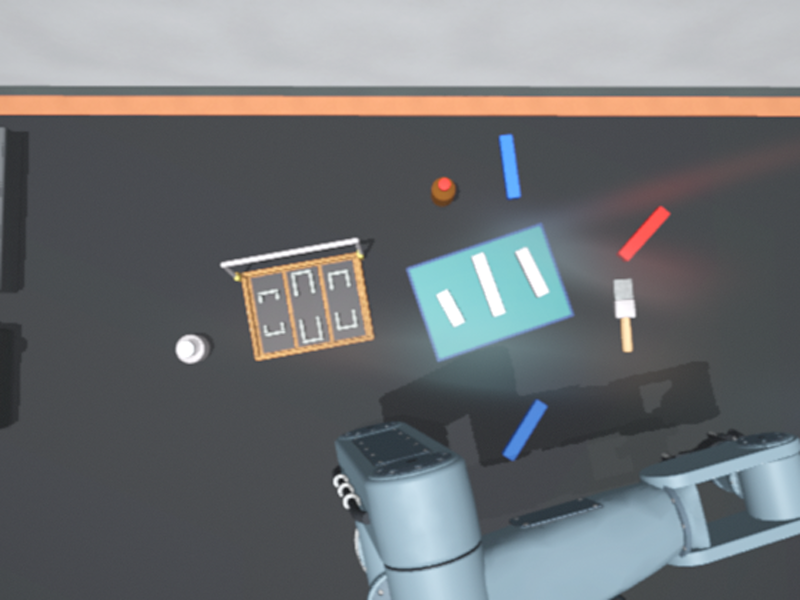

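View pics/scene0.png

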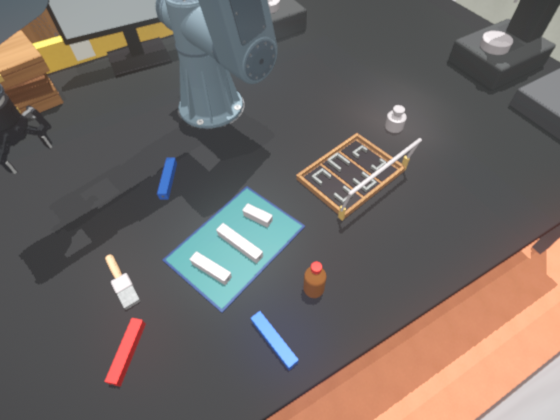

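The top view, at 800x600, shows the short block at (450,308), the long one at (488,284) and the middle one at (532,272). The nests from left to right are short (271,312), long (306,305) and middle (342,298). The blocks are the three bare-steel (whitish) ones on the mat. The look-alikes are the blue bars at (510,166) and (525,430) and the red bar at (645,233). The bar leans out on the +x side.

Run:
```python
from h import *
im,c=load('top0'); hsv=cv2.cvtColor(im,cv2.COLOR_RGB2HSV)
def rect(pts,z):
    w=cast(c,pts,z)[:,:2].astype(np.float32); (x,y),(a,b),t=cv2.minAreaRect(w)
    if a<b: a,b,t=b,a,t+90
    return np.round([x,y,a,b,(t+90)%180-90],1)
teal=cv2.inRange(hsv,(80,60,60),(125,255,255))
n,l,st,_=cv2.connectedComponentsWithStats(teal)
mat=(l==[i for i in range(1,n) if l[200:205,340:350].size and i==np.bincount(l[170:240,290:395].ravel(),minlength=n)[1:].argmax()+1][0]).astype(np.uint8)
cn=max(cv2.findContours(mat,0,1)[0],key=cv2.contourArea)
print('mat',rect(cn[:,0],6))
hull=np.zeros_like(mat); cv2.fillPoly(hull,[cv2.convexHull(cn)],1)
w=cv2.inRange(hsv,(0,0,170),(180,50,255))*hull
for k in cv2.findContours(w,0,1)[0]:
    if cv2.contourArea(k)>100: print('block',k[:,0].mean(0),rect(k[:,0],32),rect(k[:,0],25))
o=cv2.inRange(hsv,(8,100,90),(24,255,255)); o[:150]=0;o[270:]=0; o[:,290:]=0
p=np.argwhere(o)[:,::-1]
for z in(20,): print('case',rect(p.astype(float),z))
print(hsv[300*7//10,342*7//10])
crop=im[150:270,130:420,::-1]; cv2.imwrite('pics/crop0.png',cv2.resize(crop,None,fx=2.75,fy=2.75,interpolation=cv2.INTER_CUBIC))
for n_,uv in dict(ns=(190,218),nl=(214,213),nm=(240,209)).items(): print(n_,cast(c,uv,9).round())
```

```text
mat [ 544.9 -179.5  326.2  225.7  -71.3]
block [314.83050847 215.27118644] [507.5 -90.   83.1  31.5  28.6] [507.8 -90.3  83.5  31.7  28.6]
block [341.39393939 198.76767677] [ 559.8 -173.1  143.7   32.3   20. ] [ 560.4 -173.8  144.3   32.5   20. ]
block [371.73417722 189.81012658] [ 587.8 -268.1  113.5   32.4   26.2] [ 588.5 -269.2  114.    32.5   26.2]
case [511.2 226.8 284.  199.8 -79.5]
[135   8 136]
ns [[499. 306.   9.]]
nl [[515. 230.   9.]]
nm [[528. 147.   9.]]
```

View pics/crop0.png

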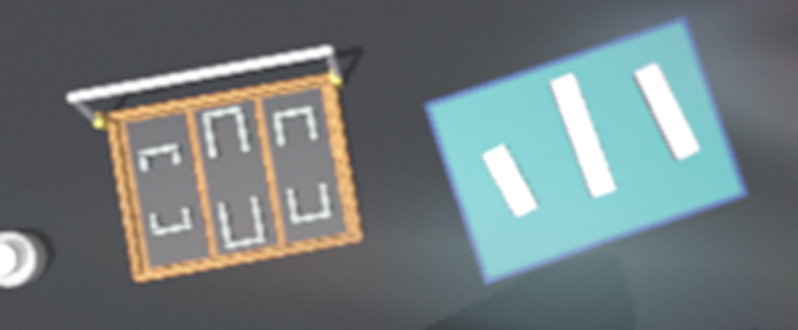

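The sizes match: 83, 144 and 113 mm with mask bloom, the mat at 326x226, and nest picks within 2 mm of the case model (case yaw 10.5°). Next I go above the mat for one close look.

send_rows:
  steps:
    - [0,0,0,0.026,0.029,0.013,1]
    - [0,0,0,0.052,0.057,0.026,1]
    - [0,0,0,0.078,0.086,0.04,1]
    - [0,0,0,0.104,0.115,0.053,1]
    - [0,0,0,0.13,0.143,0.066,1]
    - [0,0,0,0.156,0.172,0.08,1]
    - [0,0,0,0.182,0.2,0.093,1]
    - [0,0,0,0.208,0.229,0.106,1]
  squeeze: 80

```text
time: 0.77
eef_pos: [450.0, -291.3, 301.4]
tcp_rot: [-3.068, -0.674, 0.0]
ft_force: [1.1, -1.2, -0.3]
opening: 85.7
```

send_rows:
  steps:
    - [0,0,0,0.026,0.029,0,1]
    - [0,0,0,0.052,0.057,0,1]
    - [0,0,0,0.078,0.086,0,1]
    - [0,0,0,0.103,0.115,0,1]
    - [0,0,0,0.103,0.115,0,1]
    - [0,0,0,0.103,0.115,0,1]

```text
time: 1.27
eef_pos: [552.9, -175.9, 300.2]
tcp_rot: [-3.066, -0.68, 0.002]
ft_force: [0.2, -1.0, -0.5]
opening: 85.7
```

```bash
cat > blk.py <<'E'
from h import *
def blocks(im,c,z=32,dbg=0):
    hsv=cv2.cvtColor(im,cv2.COLOR_RGB2HSV)
    w=cv2.inRange(hsv,(0,0,150),(180,60,255))
    for k in cv2.findContours(w,0,1)[0]:
        if cv2.contourArea(k)>800:
            p=cast(c,k[:,0],z)[:,:2].astype(np.float32); (x,y),(a,b),t=cv2.minAreaRect(p)
            if a<b:a,b,t=b,a,t+90
            print('blk',k[:,0].mean(0).round(),np.round([x,y,a,b,(t+90)%180-90],1))
E
python3 - <<'E'
from blk import *
s=robot.state(); print({k:np.round(s[k],3).tolist() for k in('time','eef_pos','tcp_rot','ft_force','opening')})
im,c=snap('wrist','w1'); print(c); blocks(im,c)
E
```

```text
{'time': 1.267, 'eef_pos': [552.858, -175.94, 300.242], 'tcp_rot': [-3.066, -0.68, 0.002], 'ft_force': [0.156, -0.98, -0.516], 'opening': 85.747}
{'vfov': 71.60065648638266, 'cx': 276.7924844699293, 'cy': 208.3876015301807, 'T': array([[ 4.23125817e-01,  8.59032150e-01,  2.88146331e-01,
         6.27644193e+02],
       [-9.06069997e-01,  4.01616995e-01,  1.33195161e-01,
        -1.42438130e+02],
       [-1.30553738e-03, -3.17439056e-01,  9.48277776e-01,
         4.78705270e+02],
       [ 0.00000000e+00,  0.00000000e+00,  0.00000000e+00,
         1.00000000e+00]])}
blk [422. 255.] [ 514.7 -464.5  124.4   45.1    5. ]
blk [215. 168.] [509.4 -91.5  81.9  28.5  28.8]
blk [342. 170.] [ 589.8 -270.2  111.2   28.2   26. ]
blk [278. 159.] [ 561.5 -174.5  141.    27.8   20. ]
```

View pics/w1.png

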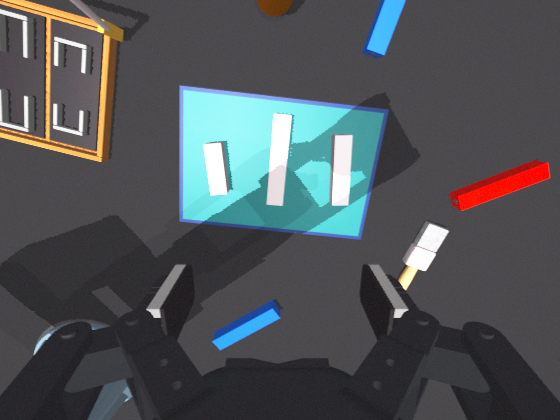

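The wrist view shows the short block at (215,168), the long one at (278,159) and the middle one at (342,170). It agrees with the top view within 2 mm. I start with the short block.

send_rows:
  steps:
    - [0,0,0.022,-0.007,0.014,-0.035,0.6]
    - [0,0,0.044,-0.014,0.028,-0.07,0.6]
    - [0,0,0.066,-0.022,0.042,-0.105,0.6]
    - [0,0,0.066,-0.03,0.056,-0.14,0.6]
    - [0,0,0.066,-0.037,0.07,-0.175,0.6]
    - [0,0,0.066,-0.044,0.085,-0.21,0.6]
    - [0,0,0.066,-0.044,0.085,-0.21,0.6]
    - [0,0,0.066,-0.044,0.085,-0.21,0.6]

```text
time: 1.98
eef_pos: [506.1, -93.2, 89.7]
tcp_rot: [-3.042, -0.774, 0.006]
ft_force: [0.5, 0.1, 0.6]
opening: 51.1
```

Run:
```python
from blk import *
from scipy.spatial.transform import Rotation as R
s=robot.state(); M=R.from_rotvec(s['tcp_rot']).as_matrix(); print(s['eef_pos'].round(1) if hasattr(s['eef_pos'],'round') else s['eef_pos'],np.degrees(np.arctan2(M[1,0],M[0,0])),M[:,2].round(3),s['opening'],s['time'])
im,c=snap('wrist','w2'); blocks(im,c)
```

```text
[506.1 -93.2  89.7] 28.54145915669175 [-0.004  0.001 -1.   ] 51.127292980956376 1.9833
blk [503. 218.] [ 590.4 -269.4  112.    30.8   25.9]
blk [276. 204.] [510.5 -91.   81.7  27.2  29.1]
blk [392. 195.] [ 561.3 -172.5  140.7   32.3   20. ]
```

send_rows:
  steps:
    - [0,0,0,0.0035,0.002,-0.03,0.6]
    - [0,0,0,0.0035,0.002,-0.06,0.6]
    - [0,0,0,0.0035,0.002,-0.075,0.6]
    - [0,0,0,0.0035,0.002,-0.081,0.6]
    - [0,0,0,0.0035,0.002,-0.081,0.0]
    - [0,0,0,0.0035,0.002,-0.081,0.0]
    - [0,0,0,0.0035,0.002,-0.081,0.0]
    - [0,0,0,0.0035,0.002,-0.081,0.0]

```text
time: 2.7
eef_pos: [513.3, -91.9, 11.9]
tcp_rot: [3.042, 0.775, 0.004]
ft_force: [0.4, 0.1, 0.2]
opening: 3.1
```

send_rows:
  steps:
    - [0,0,0,0,0,0,0]
    - [0,0,0,0,0,0,0]
    - [0,0,0,0,0,0,0]
    - [0,0,0,0,0,0,0]
    - [0,0,0,0,0,0,0]

```text
time: 3.12
eef_pos: [511.7, -90.9, 10.0]
tcp_rot: [3.044, 0.776, 0.0]
ft_force: [0.8, -0.4, 1.3]
opening: 0.0
```

Run:
```python
from blk import *
im,c=snap('wrist','w3'); blocks(im,c)
b,d=snap('scene','s3'); cv2.imwrite('pics/s3c.png',np.hstack([cv2.resize(b[150:350,130:380,::-1],(400,320)),cv2.resize(im[:,:,::-1],(400,320))]))
```

```text
blk [273. 228.] [525.5 -82.1  43.3  26.5  28.9]
blk [446. 227.] [ 563.3 -173.3  136.    26.6   20.2]
```

View pics/s3c.png

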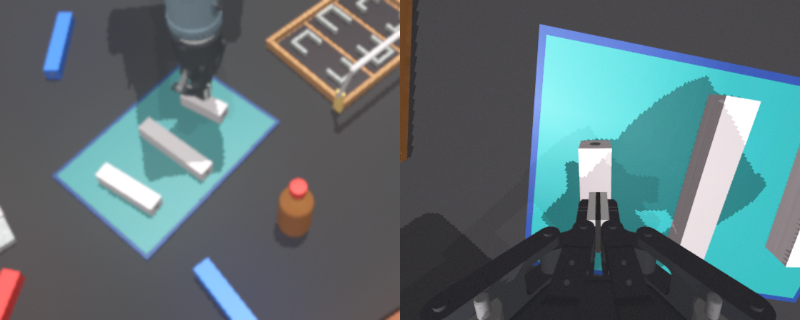

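Run:
```python
from h import *
im,c=load('w3'); s=robot.state(); print(s['eef_pos'],s['opening'],s['ft_force'])
f=210/np.tan(np.radians(c['vfov'])/2); T=c['T']
for P in (s['eef_pos'],[511.7,-90.9,29],[511.7,-90.9,50],[510,-91,32],[475,-110,32]):
    q=T[:3,:3].T@(np.array(P)-T[:3,3]); print(np.round(P),round(c['cx']-f*q[0]/q[2]),round(c['cy']+f*q[1]/q[2]))
cv2.imwrite('pics/w3c.png',cv2.resize(im[160:380,160:400,::-1],None,fx=2.7,fy=2.7,interpolation=cv2.INTER_CUBIC))
```

```text
[511.65727428 -90.93457867   9.95881994] -0.0069017346534932305 [-0.48775254 -0.04698318 -0.47180636]
[512. -91.  10.] 275 240
[512. -91.  29.] 275 253
[512. -91.  50.] 275 271
[510 -91  32] 274 257
[ 475 -110   32] 274 313
```

View pics/w3c.png

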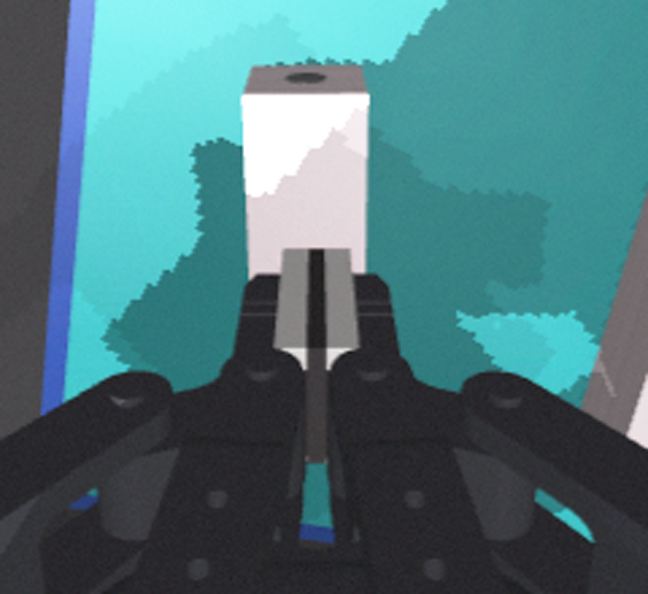

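Run:
```python
from h import *
im,c=load('s3'); f=210/np.tan(np.radians(c['vfov'])/2); T=c['T']
x0,y0=190,120;k=7
o=cv2.resize(im[y0:y0+85,x0:x0+110,::-1],None,fx=k,fy=k,interpolation=cv2.INTER_CUBIC)
for P in ([511.7,-90.9,10],[511.7,-90.9,32],[511.7,-90.9,50],[511.7,-90.9,83]):
    q=T[:3,:3].T@(np.array(P)-T[:3,3]); u=c['cx']-f*q[0]/q[2];v=c['cy']+f*q[1]/q[2]; print(P,u,v)
    cv2.circle(o,(int((u+.5-x0)*k),int((v+.5-y0)*k)),3,(0,0,255),-1)
cv2.imwrite('pics/s3d.png',o); print(load('w3')[1]['T'][:3,3])
```

```text
[511.7, -90.9, 10] 257.7254355831436 218.14649576395365
[511.7, -90.9, 32] 257.18288317219924 213.58372696264556
[511.7, -90.9, 50] 256.72502300355546 209.73320478136353
[511.7, -90.9, 83] 255.8510751139811 202.3834592377434
[583.96388568 -52.79713057 188.60156168]
```

View pics/s3d.png

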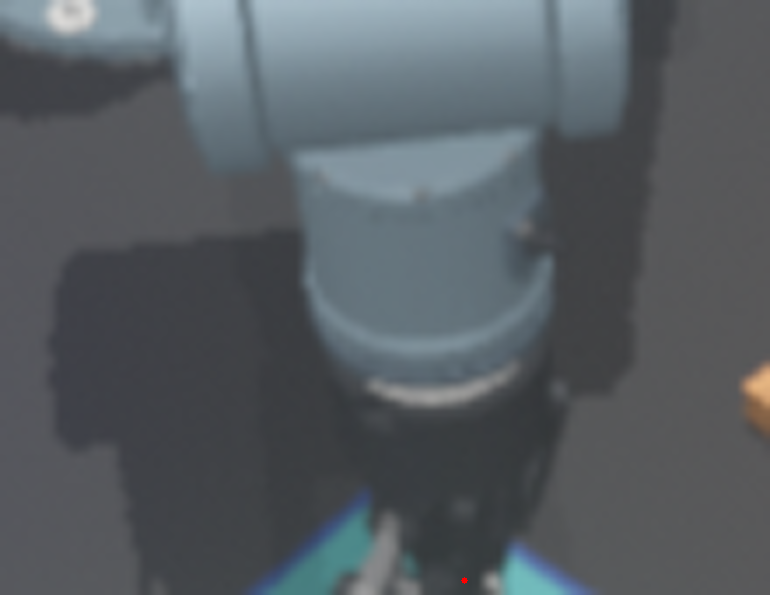

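Run:
```python
from h import *
im,c=load('s3'); x0,y0=215,180;k=9
o=cv2.resize(im[y0:y0+60,x0:x0+80,::-1],None,fx=k,fy=k,interpolation=cv2.INTER_CUBIC)
for u,v in((257.7,218.1),(257.2,213.6),(256.7,209.7),(255.9,202.4)): cv2.circle(o,(int((u+.5-x0)*k),int((v+.5-y0)*k)),3,(0,0,255),-1)
cv2.imwrite('pics/s3e.png',o)
```

```text
(no output)
```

View pics/s3e.png

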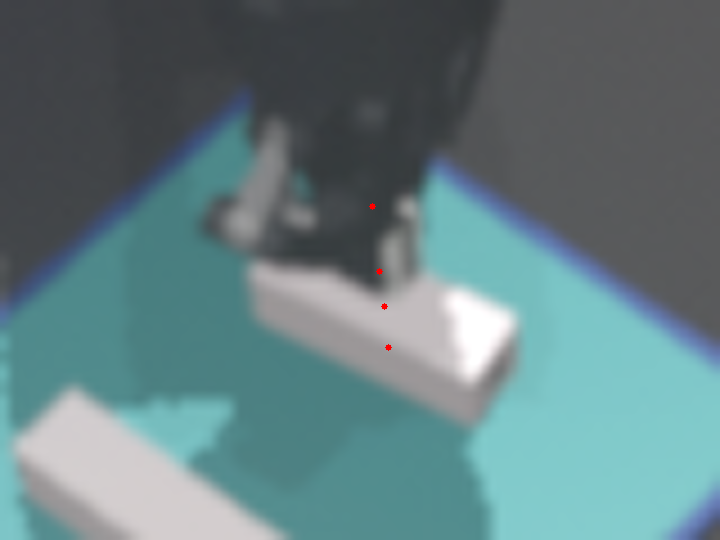

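The crop shows the shut fingers standing above the block: tips at row 290 (z about 40), although the reported TCP z is 10. So the real fingertips end well behind the reported TCP. I'll measure the offset by a gentle touch on the block's top (z=32).

send_rows:
  steps:
    - [0,0,0,0,0,-0.001,0]
    - [0,0,0,0,0,-0.002,0]
    - [0,0,0,0,0,-0.003,0]
    - [0,0,0,0,0,-0.004,0]
    - [0,0,0,0,0,-0.004,0]

```text
time: 3.63
eef_pos: [511.5, -90.9, 5.7]
tcp_rot: [-3.044, -0.775, 0.001]
ft_force: [-0.8, -0.3, 1.0]
opening: -0.1
```

send_rows:
  steps:
    - [0,0,0,0,0,-0.001,0]
    - [0,0,0,0,0,-0.002,0]
    - [0,0,0,0,0,-0.003,0]
    - [0,0,0,0,0,-0.003,0]

```text
time: 3.97
eef_pos: [511.5, -90.9, 2.8]
tcp_rot: [-3.044, -0.775, 0.0]
ft_force: [0.5, 0.2, 0.4]
opening: 0.2
```

send_rows:
  steps:
    - [0,0,0,0,0,-0.001,0]
    - [0,0,0,0,0,-0.002,0]
    - [0,0,0,0,0,-0.003,0]
    - [0,0,0,0,0,-0.003,0]

```text
time: 4.3
eef_pos: [511.5, -90.9, -0.2]
tcp_rot: [-3.044, -0.775, 0.0]
ft_force: [0.5, -0.1, 0.1]
opening: 0.0
```

send_rows:
  steps:
    - [0,0,0,0,0,-0.001,0]
    - [0,0,0,0,0,-0.002,0]
    - [0,0,0,0,0,-0.003,0]
    - [0,0,0,0,0,-0.003,0]

```text
time: 4.63
eef_pos: [511.5, -90.9, -3.3]
tcp_rot: [-3.044, -0.775, 0.0]
ft_force: [-0.7, 0.4, -0.0]
opening: -0.0
```

send_rows:
  steps:
    - [0,0,0,0,0,-0.001,0]
    - [0,0,0,0,0,-0.002,0]
    - [0,0,0,0,0,-0.003,0]
    - [0,0,0,0,0,-0.003,0]

```text
time: 4.97
eef_pos: [511.8, -91.1, -4.3]
tcp_rot: [3.044, 0.776, -0.001]
ft_force: [-8.0, 2.2, 17.7]
opening: -0.0
```

Run:
```python
from h import *
im,c=snap('scene','s4'); w,_=snap('wrist','w4'); x0,y0=215,180
o=cv2.resize(im[y0:y0+60,x0:x0+60,::-1],(400,400),interpolation=cv2.INTER_CUBIC)
cv2.imwrite('pics/s4e.png',np.hstack([o,cv2.resize(w[160:340,190:370,::-1],(400,400))]))
```

```text
(no output)
```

View pics/s4e.png

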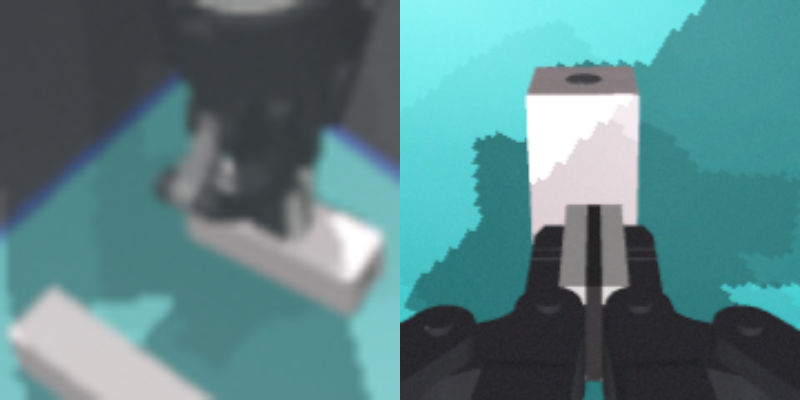

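Contact came at reported TCP z of about -4.3 on the z=32 top (18 N). The tips are therefore 36 mm behind the reported TCP, and I'll use that from here on.

send_rows:
  steps:
    - [0,0,0,-0.001,0,0.03,0]
    - [0,0,0,-0.001,0,0.03,0.6]
    - [0,0,0,-0.001,0,0.03,0.6]
    - [0,0,0,-0.001,0,0.03,0.6]
    - [0,0,0,-0.001,0,0.03,0.6]
    - [0,0,0,-0.001,0,0.03,0.6]

```text
time: 5.57
eef_pos: [509.9, -90.7, 23.1]
tcp_rot: [-3.043, -0.775, 0.002]
ft_force: [0.4, 0.2, -1.1]
opening: 51.2
```

send_rows:
  steps:
    - [0,0,0,0,0,-0.025,0.6]
    - [0,0,0,0,0,-0.045,0.6]
    - [0,0,0,0,0,-0.052,0.6]
    - [0,0,0,0,0,-0.052,0.6]
    - [0,0,0,0,0,-0.052,0.0]
    - [0,0,0,0,0,-0.052,0.0]
    - [0,0,0,0,0,-0.052,0.0]
    - [0,0,0,0,0,-0.052,0.0]

```text
time: 6.23
eef_pos: [511.6, -91.3, -26.9]
tcp_rot: [3.043, 0.775, 0.002]
ft_force: [-0.8, 1.3, 3.4]
opening: 24.7
```

send_rows:
  steps:
    - [0,0,0,0,0,0.03,0]
    - [0,0,0,0,0,0.065,0]
    - [0,0,0,0,0.01,0.1,0]
    - [0,0,-0.05,0,0.03,0.13,0]
    - [0,0,-0.1,0,0.06,0.155,0]
    - [0,0,-0.15,0,0.095,0.17,0]
    - [0,0,-0.2,0,0.13,0.177,0]
    - [0,0,-0.25,0,0.17,0.177,0]

```text
time: 6.9
eef_pos: [512.2, 79.7, 151.9]
tcp_rot: [3.117, 0.384, 0.008]
ft_force: [1.5, -0.3, -3.7]
opening: 24.6
```

send_rows:
  steps:
    - [0,0,-0.03,0,0.038,0,0]
    - [0,0,-0.066,0,0.076,0,0]
    - [0,0,-0.066,0,0.112,0,0]
    - [0,0,-0.066,0,0.148,0,0]
    - [0,0,-0.066,0,0.148,0,0]
    - [0,0,-0.066,0,0.148,0,0]
    - [0,0,-0.066,0,0.148,0,0]

```text
time: 7.48
eef_pos: [510.2, 226.9, 148.7]
tcp_rot: [3.128, 0.288, -0.001]
ft_force: [-0.2, 0.9, -4.6]
opening: 24.4
```

Run:
```python
from blk import *
from scipy.spatial.transform import Rotation as R
s=robot.state(); M=R.from_rotvec(s['tcp_rot']).as_matrix(); print(s['eef_pos'],np.degrees(np.arctan2(M[1,0],M[0,0])),M[:,2].round(3),s['opening'],s['ft_force'],s['qpos'],s['time'])
im,c=snap('wrist','w5'); top,_=snap('top','top5')
```

```text
[510.15925168 226.92066214 148.68688181] 10.534654493592432 [-0.001 -0.001 -1.   ] 24.394597228230133 [-0.22732471  0.88438811 -4.55769913] [ 2.06293192e-01  1.90388078e-01  1.69346779e+00 -5.56950313e-04
  1.25847839e+00  1.59339624e+00] 7.4833
```

View pics/w5.png

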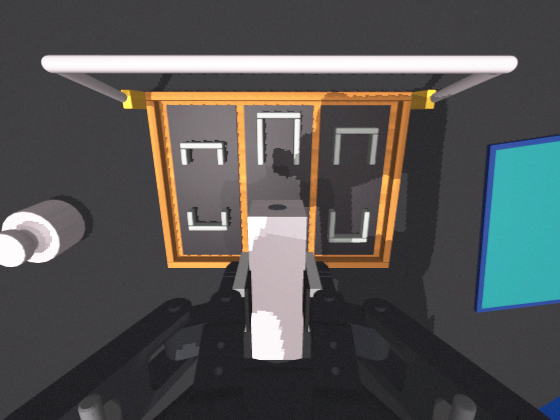

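The w5 view shows the held short block at the centre and the nests at short (205,187), long (278,140, near half hidden) and middle (355,187). The bar stands at row 63, leaning out past the +x side.

Run:
```python
from h import *
im,c=load('w5'); hsv=cv2.cvtColor(im,cv2.COLOR_RGB2HSV)
def rect(p,z):
    w=cast(c,p,z)[:,:2].astype(np.float32); (x,y),(a,b),t=cv2.minAreaRect(w)
    if a<b:a,b,t=b,a,t+90
    return np.round([x,y,a,b,(t+90)%180-90],1)
m=cv2.inRange(hsv,(0,0,110),(180,45,255))
for n,(x0,y0,x1,y1) in dict(short=(176,135,234,236),middle=(325,118,384,246)).items():
    p=np.argwhere(m[y0:y1,x0:x1])[:,::-1]+[x0,y0]
    print(n,p.min(0),p.max(0),rect(p.astype(float),22),rect(p.astype(float),16))
p=np.argwhere(m[105:170,250:306])[:,::-1]+[250,105]; print('longfar',p.min(0),p.max(0),rect(p.astype(float),22))
o=cv2.inRange(hsv,(8,120,100),(19,255,255)); o[290:]=0
n,l,st,_=cv2.connectedComponentsWithStats(o); k=st[1:,4].argmax()+1
p=np.argwhere(l==k)[:,::-1].astype(float); print('case',rect(p,20))
# held block
q=cv2.inRange(hsv,(0,0,120),(180,45,255)); q[:214]=0; q[:,:247]=0;q[:,308:]=0
n,l,st,_=cv2.connectedComponentsWithStats(q); k=st[1:,4].argmax()+1
p=np.argwhere(l==k)[:,::-1].astype(float); print('held',p.min(0),p.max(0)); 
for z in(205,208,211): print(z,rect(p,z))
print(cast(c,[(46,63),(514,63)],132).round(),cast(c,[(130,99),(429,99)],46).round())
```

```text
short [176 135] [233 230] [502.8 303.8 107.2  61.5   7.8] [501.1 305.  109.3  62.7   7.8]
middle [329 128] [378 242] [527.7 146.6 126.6  43.7  10.6] [526.5 144.8 129.   44.5  10.6]
longfar [250 106] [305 169] [564.8 235.9  62.9  57.   10.5]
case [513.8 224.8 278.4 195.1 -79.5]
held [247. 214.] [307. 359.]
205 [507.9 225.5  82.4  28.3  10.5]
208 [509.9 225.9  80.3  27.6  10.5]
211 [512.  226.3  78.3  27.   10.5]
[[593. 383. 132.]
 [645. 105. 132.]] [[577. 373.  46.]
 [626. 107.  46.]]
```

The middle nest measures 126.6x43.7 mm (expected 128x44), and the case rectangle agrees within 1 mm. That puts the short nest at (498.8,303.8), long at (513.3,225) and middle at (527.8,146.5), yaw 10.5°. The held block is centred on the TCP within 1 mm.

send_rows:
  steps:
    - [0,0,0,-0.004,0.026,0,0]
    - [0,0,0,-0.008,0.052,-0.01,0]
    - [0,0,0,-0.0115,0.0775,-0.03,0]
    - [0,0,0,-0.0115,0.0775,-0.06,0]
    - [0,0,0,-0.0115,0.0775,-0.09,0]
    - [0,0,0,-0.0115,0.0775,-0.12,0]
    - [0,0,0,-0.0115,0.0775,-0.145,0]
    - [0,0,0,-0.0115,0.0775,-0.145,0]

```text
time: 8.25
eef_pos: [494.9, 301.4, -1.7]
tcp_rot: [3.126, 0.283, -0.016]
ft_force: [-2.5, -0.7, -4.9]
opening: 24.1
```

Run:
```python
from h import *
s=robot.state(); print(s['eef_pos'],s['opening'],s['ft_force'])
im,c=snap('wrist','w6'); f=210/np.tan(np.radians(c['vfov'])/2); T=c['T']
o=cv2.resize(im[100:380,140:420,::-1],(600,600),interpolation=cv2.INTER_CUBIC); k=600/280
a=np.radians(10.5); ex=np.array([np.cos(a),np.sin(a)]);ey=np.array([-ex[1],ex[0]])
pts=[]
for sx,sy in((-1,-1),(1,-1),(1,1),(-1,1)):
    xy=np.array([498.8,303.8])+sx*43*ex+sy*16*ey; P=np.r_[xy,22]; q=T[:3,:3].T@(P-T[:3,3]); pts.append([(c['cx']-f*q[0]/q[2]+.5-140)*k,(c['cy']+f*q[1]/q[2]+.5-100)*k])
cv2.polylines(o,[np.int32(pts)],True,(0,0,255),1); cv2.imwrite('pics/w6c.png',o)
```

```text
[494.91349489 301.37727111  -1.66231054] 24.09502111846875 [-2.47353424 -0.7042734  -4.90991642]
```

View pics/w6c.png

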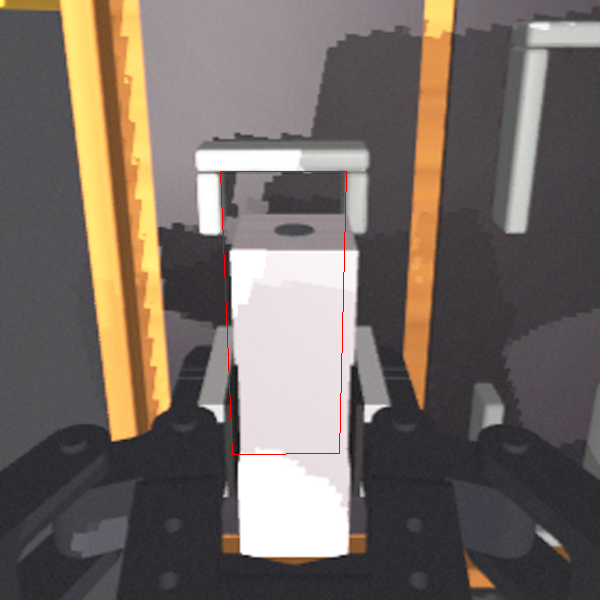

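Block and nest agree roughly, but that picture was taken before the arm settled. I'll settle, then measure the held block against the nest numerically in one frame.

send_rows:
  steps:
    - [0,0,0,0,0,0,0]
    - [0,0,0,0,0,0,0]
    - [0,0,0,0,0,0,0]
    - [0,0,0,0,0,0,0]

```text
time: 8.63
eef_pos: [500.8, 304.9, 6.0]
tcp_rot: [-3.128, -0.286, -0.005]
ft_force: [-0.4, 0.1, -3.6]
opening: 24.6
```

```bash
cat > chk.py <<'E'
from h import *
from scipy.spatial.transform import Rotation as R
def check(name,nest,L,dz=60):
    """held block against nest (mm, along/across the case axes) from one wrist picture"""
    s=robot.state(); M=R.from_rotvec(s['tcp_rot']).as_matrix()
    print(np.round(s['eef_pos'],1),round(np.degrees(np.arctan2(M[1,0],M[0,0])),2),round(s['opening'],1),np.round(s['ft_force'],1),s['time'])
    im,c=snap('wrist',name); hsv=cv2.cvtColor(im,cv2.COLOR_RGB2HSV)
    z=s['eef_pos'][2]+dz; a=np.radians(10.5); E=np.array([[np.cos(a),np.sin(a)],[-np.sin(a),np.cos(a)]])
    q=cv2.inRange(hsv,(0,0,175),(180,45,255)); q[:,:230]=0;q[:,325:]=0
    n,l,st,_=cv2.connectedComponentsWithStats(q); k=l[290,278]; print('px',st[k])
    p=np.argwhere(l==k)[:,::-1].astype(float)
    w=(cast(c,p,z)[:,:2]-nest)@E.T
    for i in (0,1): print('along' if i==0 else 'across',np.percentile(w[:,i],[0.2,99.8]).round(1),'centre',np.percentile(w[:,i],[.2,99.8]).mean().round(1))
    print('tcp rel nest',(E@(s['eef_pos'][:2]-nest)).round(1))
    return im,c
E
python3 - <<'E'
from chk import *
im,c=check('w7',np.array([498.8,303.8]),80)
a=np.radians(10.5); ex=np.array([np.cos(a),np.sin(a)]);ey=np.array([-ex[1],ex[0]])
# far end wall of the nest: bright pixels just beyond the block end
hsv=cv2.cvtColor(im,cv2.COLOR_RGB2HSV); m=cv2.inRange(hsv,(0,0,110),(180,45,255)); m[:150]=0;m[212:]=0;m[:,215:]=m[:,215:]
n,l,st,ce=cv2.connectedComponentsWithStats(m)
for i in range(1,n):
    if st[i,4]>150: 
        p=np.argwhere(l==i)[:,::-1].astype(float); w=(cast(c,p,22)[:,:2]-[498.8,303.8])@np.array([ex,ey]).T
        print(st[i],'along',np.percentile(w[:,0],[.5,99.5]).round(1),'across',np.percentile(w[:,1],[.5,99.5]).round(1))
E
```

```text
[500.8 304.9   6. ] 10.46 24.6 [-0.4  0.1 -3.6] 8.6333
px [ 247  216   60  144 7669]
along [-37.9  40.7] centre 1.4
across [-13.1  12.7] centre -0.2
tcp rel nest [2.1 0.7]
[ 217  150   98   62 4314] along [28.2 63.8] across [-21.3  32.8]
[374 150  17  62 657] along [28.2 63.8] across [-63.2 -57.3]
[438 150  22  62 664] along [28.2 63.7] across [-101.   -94.9]
[508 150  52  62 963] along [28.2 63.7] across [-157.1 -136.6]
```

send_rows:
  steps:
    - [0,0,0,-0.001,0,-0.004,0]
    - [0,0,0,-0.001,0,-0.008,0]
    - [0,0,0,-0.001,0,-0.012,0]
    - [0,0,0,-0.001,0,-0.015,0]
    - [0,0,0,-0.001,0,-0.018,0]
    - [0,0,0,-0.001,0,-0.021,0]
    - [0,0,0,-0.001,0,-0.022,0]
    - [0,0,0,-0.001,0,-0.022,0]

```text
time: 9.35
eef_pos: [497.8, 304.4, -18.5]
tcp_rot: [3.128, 0.287, -0.001]
ft_force: [0.0, -0.7, -3.6]
opening: 24.2
```

send_rows:
  steps:
    - [0,0,0,0,0,-0.002,0]
    - [0,0,0,0,0,-0.004,0]
    - [0,0,0,0,0,-0.005,0]
    - [0,0,0,0,0,-0.006,0]
    - [0,0,0,0,0,-0.006,0]
    - [0,0,0,0,0,-0.006,0]

```text
time: 9.85
eef_pos: [498.2, 304.5, -23.8]
tcp_rot: [3.128, 0.287, 0.0]
ft_force: [-1.3, -0.0, -0.6]
opening: 24.7
```

send_rows:
  steps:
    - [0,0,0,0,0,-0.0005,0]
    - [0,0,0,0,0,-0.001,0]
    - [0,0,0,0,0,-0.001,0]

```text
time: 10.1
eef_pos: [498.2, 304.5, -23.9]
tcp_rot: [3.128, 0.287, -0.0]
ft_force: [-4.9, -2.7, 8.0]
opening: 24.2
```

send_rows:
  steps:
    - [0,0,0,0,0,0,0.45]
    - [0,0,0,0,0,0,0.45]
    - [0,0,0,0,0,0,0.45]
    - [0,0,0,0,0,0.005,0.45]
    - [0,0,0,0,0,0.025,0.45]
    - [0,0,0,0,0,0.05,0.45]
    - [0,0,0,0,0,0.085,0.45]
    - [0,0,0,0,0,0.085,0.6]

```text
time: 10.77
eef_pos: [502.9, 306.4, 67.1]
tcp_rot: [-3.126, -0.287, -0.017]
ft_force: [1.4, 0.6, 0.4]
opening: 49.2
```

send_rows:
  steps:
    - [0,0,0.02,0.005,-0.04,0,0.6]
    - [0,0,0.04,0.01,-0.08,0,0.6]
    - [0,0,0.06,0.016,-0.12,0,0.6]
    - [0,0,0.08,0.021,-0.16,0,0.6]
    - [0,0,0.1,0.026,-0.2,0,0.6]
    - [0,0,0.12,0.032,-0.24,0,0.6]
    - [0,0,0.14,0.037,-0.28,0,0.6]
    - [0,0,0.166,0.042,-0.32,0,0.6]

```text
time: 11.43
eef_pos: [540.6, -17.5, 60.6]
tcp_rot: [3.093, 0.547, 0.002]
ft_force: [1.2, 1.6, -0.1]
opening: 51.3
```

send_rows:
  steps:
    - [0,0,0,0.005,-0.04,0,0.6]
    - [0,0,0,0.011,-0.08,0,0.6]
    - [0,0,0,0.016,-0.12,0,0.6]
    - [0,0,0,0.021,-0.158,0,0.6]
    - [0,0,0,0.021,-0.158,0,0.6]
    - [0,0,0,0.021,-0.158,0,0.6]
    - [0,0,0,0.021,-0.158,0,0.6]
    - [0,0,0,0.021,-0.158,0,0.6]

```text
time: 12.1
eef_pos: [560.9, -172.2, 59.8]
tcp_rot: [-3.093, -0.547, 0.001]
ft_force: [0.2, 0.6, -0.6]
opening: 51.3
```

Run:
```python
from blk import *
from scipy.spatial.transform import Rotation as R
s=robot.state(); M=R.from_rotvec(s['tcp_rot']).as_matrix(); print(s['eef_pos'],np.degrees(np.arctan2(M[1,0],M[0,0])),s['opening'],s['ft_force'],s['time'])
im,c=snap('wrist','w8'); blocks(im,c)
t,c=snap('top','top8'); hsv=cv2.cvtColor(t,cv2.COLOR_RGB2HSV)
w=cv2.inRange(hsv,(0,0,170),(180,50,255)); 
for k in cv2.findContours(w[190:250,170:215],0,1)[0]:
    if cv2.contourArea(k)>60:
        p=cast(c,k[:,0]+[170,190],35)[:,:2].astype(np.float32); print('placed?',cv2.minAreaRect(p))
```

```text
[ 560.89651824 -172.22056564   59.84332341] 20.042244224127074 51.27262385815281 [ 0.24610727  0.60911971 -0.58399465] 12.1
blk [547. 358.] [ 521.7 -440.6   69.8   31.6   37.1]
blk [408. 226.] [ 589.7 -270.   110.2   26.5   26.1]
blk [278. 215.] [ 561.9 -174.1  140.    26.6   20. ]
placed? ((495.7088623046875, 301.63568115234375), (98.6856460571289, 45.38646697998047), 11.134230613708496)
```

send_rows:
  steps:
    - [0,0,0,0.001,-0.002,-0.035,0.6]
    - [0,0,0,0.001,-0.002,-0.065,0.6]
    - [0,0,0,0.001,-0.002,-0.082,0.6]
    - [0,0,0,0.001,-0.002,-0.088,0.6]
    - [0,0,0,0.001,-0.002,-0.088,0.6]
    - [0,0,0,0.001,-0.002,-0.088,0.0]
    - [0,0,0,0.001,-0.002,-0.088,0.0]
    - [0,0,0,0.001,-0.002,-0.088,0.0]

```text
time: 12.87
eef_pos: [563.3, -175.1, -25.9]
tcp_rot: [3.093, 0.546, 0.003]
ft_force: [-2.8, 4.5, 6.7]
opening: 24.5
```

send_rows:
  steps:
    - [0,0,0,0,0,0,0]
    - [0,0,0,0,0,0,0]
    - [0,0,0,0,0,0,0]

```text
time: 13.12
eef_pos: [563.3, -175.1, -25.9]
tcp_rot: [3.093, 0.546, 0.003]
ft_force: [-1.8, 5.7, 5.8]
opening: 24.0
```

send_rows:
  steps:
    - [0,0,0,0,0,0.02,0]
    - [0,0,0,0,0,0.05,0]
    - [0,0,-0.02,-0.002,0.02,0.08,0]
    - [0,0,-0.05,-0.006,0.05,0.088,0]
    - [0,0,-0.08,-0.011,0.089,0.088,0]
    - [0,0,-0.11,-0.016,0.128,0.088,0]
    - [0,0,-0.14,-0.02,0.167,0.088,0]
    - [0,0,-0.166,-0.025,0.206,0.088,0]

```text
time: 13.78
eef_pos: [536.4, 32.0, 60.2]
tcp_rot: [3.129, 0.283, 0.001]
ft_force: [0.6, -0.0, -7.7]
opening: 24.5
```

send_rows:
  steps:
    - [0,0,0,-0.005,0.039,0,0]
    - [0,0,0,-0.01,0.078,0,0]
    - [0,0,0,-0.014,0.117,0,0]
    - [0,0,0,-0.019,0.156,0,0]
    - [0,0,0,-0.0235,0.193,0,0]
    - [0,0,0,-0.0235,0.193,-0.03,0]
    - [0,0,0,-0.0235,0.193,-0.056,0]
    - [0,0,0,-0.0235,0.193,-0.056,0]

```text
time: 14.45
eef_pos: [508.2, 223.4, -1.1]
tcp_rot: [3.127, 0.29, -0.015]
ft_force: [-2.4, -1.2, -7.2]
opening: 24.6
```

send_rows:
  steps:
    - [0,0,0,0,0,0,0]
    - [0,0,0,0,0,0,0]
    - [0,0,0,0,0,0,0]
    - [0,0,0,0,0,0,0]
    - [0,0,0,0,0,0,0]
    - [0,0,0,0,0,0,0]

```text
time: 14.95
eef_pos: [514.5, 223.4, 4.9]
tcp_rot: [-3.128, -0.286, -0.002]
ft_force: [-0.3, 0.1, -7.1]
opening: 24.2
```

Run:
```python
from chk import *
im,c=check('w9',np.array([513.3,225.]),140)
```

```text
[514.5 223.4   4.9] 10.44 24.2 [-0.3  0.1 -7.1] 14.95
px [  244   146    65   217 11885]
along [-40.4  69.6] centre 14.6
across [-15.6  12. ] centre -1.8
tcp rel nest [ 0.8 -1.8]
```

send_rows:
  steps:
    - [0,0,0,-0.0005,0.0018,-0.003,0]
    - [0,0,0,-0.0005,0.0018,-0.007,0]
    - [0,0,0,-0.0005,0.0018,-0.011,0]
    - [0,0,0,-0.0005,0.0018,-0.015,0]
    - [0,0,0,-0.0005,0.0018,-0.018,0]
    - [0,0,0,-0.0005,0.0018,-0.021,0]
    - [0,0,0,-0.0005,0.0018,-0.022,0]
    - [0,0,0,-0.0005,0.0018,-0.022,0]

```text
time: 15.67
eef_pos: [512.8, 225.2, -18.5]
tcp_rot: [3.128, 0.287, -0.001]
ft_force: [-0.2, -0.8, -8.5]
opening: 24.1
```

send_rows:
  steps:
    - [0,0,0,0,0,-0.002,0]
    - [0,0,0,0,0,-0.003,0]
    - [0,0,0,0,0,-0.004,0]
    - [0,0,0,0,0,-0.005,0]
    - [0,0,0,0,0,-0.005,0]
    - [0,0,0,0,0,-0.005,0]

```text
time: 16.17
eef_pos: [513.3, 225.3, -22.9]
tcp_rot: [-3.128, -0.287, -0.0]
ft_force: [-0.3, 0.3, -6.5]
opening: 24.2
```

send_rows:
  steps:
    - [0,0,0,0,0,-0.001,0]
    - [0,0,0,0,0,-0.0015,0]
    - [0,0,0,0,0,-0.002,0]
    - [0,0,0,0,0,-0.002,0]
    - [0,0,0,0,0,-0.002,0]

```text
time: 16.58
eef_pos: [513.4, 225.4, -22.9]
tcp_rot: [3.128, 0.287, -0.0]
ft_force: [-8.2, -1.8, 13.2]
opening: 24.7
```

send_rows:
  steps:
    - [0,0,0,0,0,0.001,0.45]
    - [0,0,0,0,0,0.001,0.45]
    - [0,0,0,0,0,0.001,0.45]
    - [0,0,0,0,0,0.005,0.45]
    - [0,0,0,0,0,0.025,0.45]
    - [0,0,0,0,0,0.05,0.45]
    - [0,0,0,0,0,0.085,0.45]
    - [0,0,0,0,0,0.085,0.6]

```text
time: 17.25
eef_pos: [518.2, 226.5, 66.8]
tcp_rot: [-3.127, -0.287, -0.017]
ft_force: [2.5, -0.2, 1.1]
opening: 49.1
```

send_rows:
  steps:
    - [0,0,0.034,0.006,-0.04,0,0.6]
    - [0,0,0.068,0.012,-0.08,0,0.6]
    - [0,0,0.102,0.019,-0.12,0,0.6]
    - [0,0,0.136,0.025,-0.16,0,0.6]
    - [0,0,0.17,0.031,-0.2,0,0.6]
    - [0,0,0.204,0.037,-0.24,0,0.6]
    - [0,0,0.238,0.043,-0.28,0,0.6]
    - [0,0,0.272,0.049,-0.32,0,0.6]

```text
time: 17.92
eef_pos: [562.6, -96.9, 60.4]
tcp_rot: [3.06, 0.711, 0.002]
ft_force: [1.0, 0.1, 0.7]
opening: 51.0
```

send_rows:
  steps:
    - [0,0,0,0.006,-0.04,0,0.6]
    - [0,0,0,0.012,-0.08,0,0.6]
    - [0,0,0,0.019,-0.12,0,0.6]
    - [0,0,0,0.025,-0.16,0,0.6]
    - [0,0,0,0.0275,-0.175,0,0.6]
    - [0,0,0,0.0275,-0.175,0,0.6]
    - [0,0,0,0.0275,-0.175,0,0.6]
    - [0,0,0,0.0275,-0.175,0,0.6]

```text
time: 18.58
eef_pos: [589.4, -268.3, 59.6]
tcp_rot: [-3.059, -0.709, 0.001]
ft_force: [-0.1, 0.3, 0.1]
opening: 51.4
```

Run:
```python
from blk import *
from scipy.spatial.transform import Rotation as R
s=robot.state(); M=R.from_rotvec(s['tcp_rot']).as_matrix(); print(s['eef_pos'],np.degrees(np.arctan2(M[1,0],M[0,0])),s['opening'],s['time'])
im,c=snap('wrist','w10'); blocks(im,c)
```

```text
[ 589.37050722 -268.29596157   59.61859216] 26.088034409470126 51.356108832645084 18.5833
blk [278. 218.] [ 590.3 -269.9  110.4   26.9   26.2]
```

send_rows:
  steps:
    - [0,0,0,0.0005,-0.0015,-0.035,0.6]
    - [0,0,0,0.0005,-0.0015,-0.065,0.6]
    - [0,0,0,0.0005,-0.0015,-0.082,0.6]
    - [0,0,0,0.0005,-0.0015,-0.088,0.6]
    - [0,0,0,0.0005,-0.0015,-0.088,0.6]
    - [0,0,0,0.0005,-0.0015,-0.088,0.0]
    - [0,0,0,0.0005,-0.0015,-0.088,0.0]
    - [0,0,0,0.0005,-0.0015,-0.088,0.0]

```text
time: 19.3
eef_pos: [591.4, -271.1, -25.6]
tcp_rot: [3.059, 0.709, 0.003]
ft_force: [-3.1, 4.5, 6.3]
opening: 24.7
```

send_rows:
  steps:
    - [0,0,0,0,0,0,0]
    - [0,0,0,0,0,0,0]
    - [0,0,0,0,0,0,0]

```text
time: 19.55
eef_pos: [591.4, -271.1, -25.6]
tcp_rot: [3.06, 0.708, 0.003]
ft_force: [-1.8, 3.8, 6.4]
opening: 24.7
```

send_rows:
  steps:
    - [0,0,0,0,0,0.02,0]
    - [0,0,0,0,0,0.05,0]
    - [0,0,-0.04,-0.003,0.02,0.08,0]
    - [0,0,-0.09,-0.008,0.052,0.088,0]
    - [0,0,-0.14,-0.014,0.091,0.088,0]
    - [0,0,-0.19,-0.019,0.13,0.088,0]
    - [0,0,-0.24,-0.025,0.169,0.088,0]
    - [0,0,-0.272,-0.031,0.208,0.088,0]

```text
time: 20.22
eef_pos: [558.3, -61.6, 60.2]
tcp_rot: [3.129, 0.282, 0.001]
ft_force: [0.8, 0.3, -5.9]
opening: 24.6
```

send_rows:
  steps:
    - [0,0,0,-0.006,0.039,0,0]
    - [0,0,0,-0.012,0.078,0,0]
    - [0,0,0,-0.017,0.117,0,0]
    - [0,0,0,-0.023,0.156,0,0]
    - [0,0,0,-0.029,0.195,0,0]
    - [0,0,0,-0.031,0.2085,-0.02,0]
    - [0,0,0,-0.031,0.2085,-0.05,0]
    - [0,0,0,-0.031,0.2085,-0.056,0]

```text
time: 20.88
eef_pos: [524.3, 146.4, 0.4]
tcp_rot: [-3.128, -0.291, 0.009]
ft_force: [-2.9, -0.7, -6.7]
opening: 24.1
```

send_rows:
  steps:
    - [0,0,0,0,0,0,0]
    - [0,0,0,0,0,0,0]
    - [0,0,0,0,0,0,0]
    - [0,0,0,0,0,0,0]
    - [0,0,0,0,0,0,0]
    - [0,0,0,0,0,0,0]
    - [0,0,0,0,0,0,0]

```text
time: 21.47
eef_pos: [528.7, 145.1, 4.6]
tcp_rot: [3.129, 0.286, 0.002]
ft_force: [0.2, 0.0, -6.8]
opening: 24.5
```

Run:
```python
from chk import *
im,c=check('w11',np.array([527.8,146.5]),110)
```

```text
[528.7 145.1   4.6] 10.45 24.5 [ 0.2  0.  -6.8] 21.4667
px [     0      0    560    420 230009]
along [-82.5 119.1] centre 18.3
across [-151.6  143.8] centre -3.9
tcp rel nest [ 0.6 -1.5]
```

Run:
```python
from h import *
im,c=load('w11'); print([im[r,278].tolist() for r in range(150,360,15)])
nest=np.array([527.8,146.5]); a=np.radians(10.5); E=np.array([[np.cos(a),np.sin(a)],[-np.sin(a),np.cos(a)]])
g=im.min(2).astype(int)
def w(u,v,z): return (E@(cast(c,(u,v),z)[0,:2]-nest)).round(1)
for r in (220,235,250):   # side edges of the top face
    d=np.diff(g[r,225:330]); l=225+d[:52].argmax()+.5; q=225+52+d[52:].argmin()+.5; print(r,l,q,w(l,r,64.6),w(q,r,64.6))
d=np.diff(g[140:260,278]); i=np.argsort(-abs(d))[:6]; print([(140+j,int(d[j]),w(278,140+j+.5,64.6)[0],w(278,140+j+.5,22)[0]) for j in sorted(i)])
```

```text
[[209, 209, 204], [37, 34, 36], [108, 100, 101], [191, 178, 184], [188, 175, 180], [186, 172, 176], [163, 152, 155], [164, 152, 155], [162, 149, 152], [158, 148, 150], [159, 146, 149], [160, 145, 151], [160, 147, 151], [159, 147, 150]]
220 247.5 306.5 [37.7 10.2] [ 37.7 -15.5]
235 247.5 305.5 [30.6 10.5] [ 30.6 -15.2]
250 248.5 305.5 [23.2 10.2] [ 23.2 -15.5]
[(np.int64(142), -40, np.float64(70.7), np.float64(66.5)), (np.int64(147), 49, np.float64(68.8), np.float64(63.8)), (np.int64(148), 55, np.float64(68.4), np.float64(63.3)), (np.int64(156), -75, np.float64(65.2), np.float64(59.0)), (np.int64(175), 48, np.float64(57.3), np.float64(48.3)), (np.int64(180), 60, np.float64(55.2), np.float64(45.4))]
```

send_rows:
  steps:
    - [0,0,0,0,0.0022,-0.003,0]
    - [0,0,0,0,0.0022,-0.007,0]
    - [0,0,0,0,0.0022,-0.011,0]
    - [0,0,0,0,0.0022,-0.015,0]
    - [0,0,0,0,0.0022,-0.018,0]
    - [0,0,0,0,0.0022,-0.021,0]
    - [0,0,0,0,0.0022,-0.022,0]
    - [0,0,0,0,0.0022,-0.022,0]

```text
time: 22.18
eef_pos: [527.8, 147.4, -18.5]
tcp_rot: [-3.128, -0.287, 0.001]
ft_force: [-0.2, 0.3, -6.2]
opening: 24.3
```

send_rows:
  steps:
    - [0,0,0,0,0,-0.002,0]
    - [0,0,0,0,0,-0.003,0]
    - [0,0,0,0,0,-0.004,0]
    - [0,0,0,0,0,-0.005,0]
    - [0,0,0,0,0,-0.005,0]
    - [0,0,0,0,0,-0.005,0]

```text
time: 22.68
eef_pos: [528.3, 147.5, -22.6]
tcp_rot: [3.128, 0.287, 0.0]
ft_force: [-1.9, -0.2, -1.0]
opening: 24.4
```

send_rows:
  steps:
    - [0,0,0,0,0,-0.001,0]
    - [0,0,0,0,0,-0.0015,0]
    - [0,0,0,0,0,-0.0015,0]
    - [0,0,0,0,0,-0.0015,0]

```text
time: 23.02
eef_pos: [528.3, 147.5, -22.7]
tcp_rot: [3.128, 0.287, -0.0]
ft_force: [-8.3, -0.9, 14.1]
opening: 24.1
```

All three blocks are seated: the floor contact came 3 mm above each mat grasp height, as it should. Next I release and go out past the bar (rod at case x≈108, z≈131, angle about 1.77).

send_rows:
  steps:
    - [0,0,0,0,0,0.001,0.45]
    - [0,0,0,0,0,0.001,0.45]
    - [0,0,0,0,0,0.001,0.45]
    - [0,0,0,0,0,0.005,0.45]
    - [0,0,0,0,0,0.025,0.45]
    - [0,0,0,0,0,0.06,0.45]
    - [0,0,0,0,0,0.1,0.45]
    - [0,0,0,0,0,0.135,0.2]

```text
time: 23.68
eef_pos: [528.2, 147.5, 112.5]
tcp_rot: [-3.128, -0.287, -0.0]
ft_force: [2.1, 0.7, 0.2]
opening: 27.7
```

send_rows:
  steps:
    - [0,0,0,0,0,0.035,0]
    - [0,0,0,0,0,0.043,0]
    - [0,0,0,0.028,0.024,0.043,0]
    - [0,0,0,0.056,0.048,0.043,0]
    - [0,0,0,0.084,0.072,0.043,0]
    - [0,0,0,0.12,0.1025,0.043,0]
    - [0,0,0,0.12,0.1025,0.043,0]
    - [0,0,0,0.12,0.1025,0.043,0]

```text
time: 24.35
eef_pos: [648.9, 251.4, 151.6]
tcp_rot: [-3.128, -0.289, 0.002]
ft_force: [0.2, -0.5, -0.1]
opening: -0.2
```

```bash
cat > bar.py <<'E'
from h import *
def bar(name,cam='top'):
    """rod ends in the top view -> bar angle whose rod position fits the measured case"""
    im,c=snap(cam,name); a=np.radians(10.5); E=np.array([[np.cos(a),np.sin(a)],[-np.sin(a),np.cos(a)]])
    m=cv2.inRange(cv2.cvtColor(im,cv2.COLOR_RGB2HSV),(0,0,150),(180,50,255)); m[:150]=0;m[260:]=0;m[:,:150]=0;m[:,268:]=0
    for k in cv2.findContours(m,0,1)[0]:
        if cv2.contourArea(k)>40:
            for z in(131,42.5): 
                w=(cast(c,k[:,0],z)[:,:2]-[513.3,225])@E.T; print(cv2.contourArea(k),z,'case x',w[:,0].min().round(),w[:,0].max().round(),'y',w[:,1].min().round(),w[:,1].max().round())
E
python3 - <<'E'
from bar import *
s=robot.state(); print(s['eef_pos'],s['opening'],s['time']); bar('top12')
E
```

```text
[648.90066944 251.43140504 151.5816239 ] -0.1909178394424267 24.35
75.0 131 case x 17.0 59.0 y 18.0 41.0
75.0 42.5 case x 25.0 70.0 y 33.0 57.0
345.0 131 case x -71.0 49.0 y -108.0 -66.0
345.0 42.5 case x -68.0 59.0 y -100.0 -56.0
581.5 131 case x -88.0 64.0 y -36.0 8.0
581.5 42.5 case x -87.0 75.0 y -24.0 23.0
91.0 131 case x 99.0 112.0 y 35.0 132.0
91.0 42.5 case x 112.0 126.0 y 52.0 154.0
110.0 131 case x 100.0 111.0 y -141.0 -3.0
110.0 42.5 case x 113.0 125.0 y -135.0 11.0
```

send_rows:
  steps:
    - [0,0,0,0,0,-0.03,0]
    - [0,0,0,0,0,-0.055,0]
    - [0,0,0,0,0,-0.071,0]
    - [0,0,0,0,0,-0.071,0]
    - [0,0,0,0,0,-0.071,0]

```text
time: 24.82
eef_pos: [646.8, 249.0, 82.2]
tcp_rot: [3.128, 0.286, -0.003]
ft_force: [0.1, 1.0, 0.4]
opening: 0.0
```

send_rows:
  steps:
    - [0,0,0,-0.006,-0.001,0,0]
    - [0,0,0,-0.012,-0.002,0,0]
    - [0,0,0,-0.018,-0.003,0,0]
    - [0,0,0,-0.024,-0.004,0,0]
    - [0,0,0,-0.03,-0.006,0,0]
    - [0,0,0,-0.036,-0.007,0,0]
    - [0,0,0,-0.042,-0.008,0,0]
    - [0,0,0,-0.047,-0.009,0,0]

```text
time: 25.48
eef_pos: [600.4, 240.9, 82.6]
tcp_rot: [3.128, 0.287, -0.0]
ft_force: [1.7, 0.5, -1.6]
opening: -0.0
```

send_rows:
  steps:
    - [0,0,0,-0.007,-0.0013,-0.001,0]
    - [0,0,0,-0.014,-0.0026,-0.004,0]
    - [0,0,0,-0.021,-0.0038,-0.007,0]
    - [0,0,0,-0.0275,-0.005,-0.01,0]
    - [0,0,0,-0.037,-0.007,-0.017,0]
    - [0,0,0,-0.046,-0.0085,-0.024,0]
    - [0,0,0,-0.053,-0.01,-0.033,0]
    - [0,0,0,-0.06,-0.011,-0.042,0]

```text
time: 26.15
eef_pos: [540.5, 229.7, 39.7]
tcp_rot: [3.128, 0.287, 0.0]
ft_force: [4.8, -0.5, -1.4]
opening: 0.2
```

Run:
```python
from bar import *
s=robot.state(); print(s['eef_pos'],s['ft_force']); bar('top13')
```

```text
[540.47808028 229.72948975  39.74010652] [ 4.80195314 -0.54563201 -1.43656802]
51.5 131 case x -115.0 -85.0 y 139.0 160.0
51.5 42.5 case x -115.0 -83.0 y 162.0 185.0
82.0 131 case x -88.0 -24.0 y -36.0 -19.0
82.0 42.5 case x -86.0 -18.0 y -24.0 -6.0
123.5 131 case x -122.0 -1.0 y -1.0 104.0
123.5 42.5 case x -123.0 5.0 y 13.0 125.0
263.0 131 case x -57.0 11.0 y 38.0 95.0
263.0 42.5 case x -54.0 19.0 y 55.0 115.0
357.5 131 case x 42.0 82.0 y 11.0 113.0
357.5 42.5 case x 52.0 94.0 y 25.0 134.0
479.5 131 case x -68.0 74.0 y -144.0 -28.0
479.5 42.5 case x -65.0 86.0 y -139.0 -15.0
```

send_rows:
  steps:
    - [0,0,0,0.012,0.002,0,0]
    - [0,0,0,0.012,0.002,0.02,0]
    - [0,0,0,0.012,0.002,0.042,0]
    - [0,0,0,0,0,0.042,0]
    - [0,0,0,-0.018,-0.0035,0.042,0]
    - [0,0,0,-0.018,-0.0035,0.042,0]
    - [0,0,0,-0.018,-0.0035,0.03,0]
    - [0,0,0,-0.018,-0.0035,0.02,0]

```text
time: 26.87
eef_pos: [523.5, 226.6, 59.6]
tcp_rot: [-3.128, -0.287, -0.001]
ft_force: [-0.1, -0.4, -0.2]
opening: -0.1
```

send_rows:
  steps:
    - [0,0,0,-0.001,0,-0.005,0]
    - [0,0,0,-0.002,0,-0.01,0]
    - [0,0,0,-0.003,-0.0005,-0.015,0]
    - [0,0,0,-0.004,-0.0005,-0.02,0]
    - [0,0,0,-0.005,-0.001,-0.025,0]
    - [0,0,0,-0.006,-0.001,-0.03,0]
    - [0,0,0,-0.007,-0.001,-0.034,0]
    - [0,0,0,-0.008,-0.0015,-0.038,0]

```text
time: 27.53
eef_pos: [515.5, 225.1, 22.2]
tcp_rot: [-3.128, -0.287, -0.001]
ft_force: [0.6, 0.9, 1.5]
opening: -0.3
```

send_rows:
  steps:
    - [0,0,0,0,0,-0.002,0]
    - [0,0,0,0,0,-0.004,0]
    - [0,0,0,0,0,-0.006,0]
    - [0,0,0,0,0,-0.008,0]
    - [0,0,0,0,0,-0.009,0]
    - [0,0,0,0,0,-0.01,0]
    - [0,0,0,0,0,-0.01,0]

```text
time: 28.12
eef_pos: [515.2, 225.0, 12.4]
tcp_rot: [-3.128, -0.287, -0.0]
ft_force: [0.7, 0.9, -0.4]
opening: 0.1
```

send_rows:
  steps:
    - [0,0,0,0,0,-0.0005,0]
    - [0,0,0,0,0,-0.001,0]
    - [0,0,0,0,0,-0.0015,0]
    - [0,0,0,0,0,-0.002,0]
    - [0,0,0,0,0,-0.002,0]

```text
time: 28.53
eef_pos: [515.3, 225.1, 11.1]
tcp_rot: [3.128, 0.287, 0.0]
ft_force: [-1.6, -0.9, 6.1]
opening: -0.0
```

send_rows:
  steps:
    - [0,0,0,0,0,-0.001,0]
    - [0,0,0,0,0,-0.0015,0]
    - [0,0,0,0,0,-0.0015,0]

```text
time: 28.78
eef_pos: [515.5, 225.1, 10.8]
tcp_rot: [3.128, 0.287, 0.0]
ft_force: [-6.2, -2.2, 16.0]
opening: 0.2
```

The bar is against a hard stop (16 N at tip z≈47, where the lowered rod's top should be). I retreat and check.

send_rows:
  steps:
    - [0,0,0,0,0,0.005,0]
    - [0,0,0,0,0,0.03,0]
    - [0,0,0,0,0,0.065,0]
    - [0,0,0,0,0,0.1,0]
    - [0,0,0,-0.01,0,0.135,0]
    - [0,0,0,-0.03,0,0.165,0]
    - [0,0,0,-0.05,0,0.195,0]
    - [0,0,0,-0.07,0,0.22,0]

```text
time: 29.45
eef_pos: [444.9, 225.0, 231.3]
tcp_rot: [-3.128, -0.286, -0.003]
ft_force: [0.2, 0.0, 0.0]
opening: -0.0
```

send_rows:
  steps:
    - [0,0,0,0,0,0,0]
    - [0,0,0,0,0,0,0]
    - [0,0,0,0,0,0,0]
    - [0,0,0,0,0,0,0]
    - [0,0,0,0,0,0,0]

```text
time: 29.87
eef_pos: [444.8, 224.7, 227.4]
tcp_rot: [3.128, 0.286, -0.004]
ft_force: [0.2, -0.1, 0.4]
opening: 0.4
```

Run:
```python
from h import *
s=robot.state(); print(s['eef_pos'],s['ft_force'],s['time'])
im,c=snap('wrist','w14'); b,_=snap('scene','s14')
o=np.hstack([cv2.resize(im[:330,60:500,::-1],(440,330)),cv2.resize(b[100:240,270:430,::-1],(358,330),interpolation=cv2.INTER_CUBIC)])
cv2.imwrite('pics/final.png',o)
```

```text
[444.84721513 224.69946652 227.36078964] [ 0.17062793 -0.06551413  0.39988439] 29.8667
```

View pics/final.png

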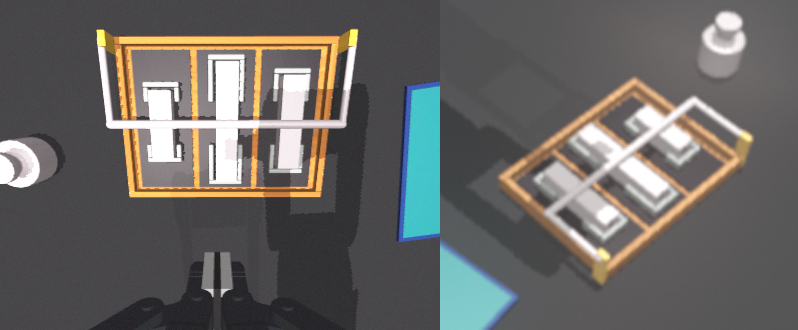

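The final picture shows all three blocks lying within the walls of their own nests. The bar lies across the middle of all three (row 124), and the weight stands untouched.

Run:
```python
from h import *
im,c=load('w14'); E=np.array([np.cos(.1833),np.sin(.1833)])
print('rod case x',(cast(c,[(170,124),(405,125)],42.5)[:,:2]-[513.3,225])@E)
print(robot.sign_off())
```

```text
rod case x [-0.3100777  -1.69551137]
the job is handed in; nothing more can be done
None
```

The three gauge blocks are in their matching nests, the retaining bar is fully down over them, and the job is handed in. It finished at about 30 s of the 72 s allowed. The arm never touched the bottle, the weight or the brush. Only the weight shows in the last picture, and the bottle and brush were not re-imaged.

**First grasp missed:** the fingers closed on air above the short block, because the fingertips end about 36 mm behind the reported tool point, which disagrees with the description. I measured the offset with a light touch on the block (18 N) and used it for every move after that. The block did not move.

**Last checks:**
- **Blocks:** each block was lowered until it touched the nest floor (8–14 N), then released. The floor contact came 2–3 mm above the height where each block was gripped on the mat, as expected. The last picture shows each block flat inside its own nest.
- **Bar:** it was pressed against its stop (16 N) and released. The rod measures at −0.3 to −1.7 mm in case x, against 0 when fully down, which is within the calibration error.
- **Robot:** it stands clear of everything, with the tool force reading near zero.

**Measurements that failed:** one automatic check of a held block against its nest failed because the block was in shadow, so I measured the block's edges by hand instead. The direct measurement of the short nest was spoiled by stray pixels, so I worked out its position from the middle nest and the case.

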